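# Jack a sagging ware board level and hold it

### The arm

A 6-joint arm with a two-finger parallel gripper is mounted at the origin on the work surface. World frame = base frame: x ahead of the robot, y to its left, z up, the work surface at z = 0. Lengths are in mm, angles in degrees, forces in N, time in s.
With the tool pointing down it reaches from about 350 to 850 mm from the base axis. Payload 8.1 kg.
Tool frame: the origin (TCP) lies at the very end of the fingers, on their centre line; the grasp point (between the pads) lies r.tcp_to_grasp behind it (r.tcp_to_grasp is the distance from the TCP to the grasp point, in mm); z points along the fingers, y is the line along which they close (so a half turn about z gives the same grasp; the last joint's range is limited). The gripper opens to 85 mm and grips with 20 to 120 N. Pads are 22 mm wide; open, the fingers measure 114 mm over their backs; the gripper's body (76 mm by 85 mm) begins 54 mm behind the grasp point. The pads swing forward as they close: fully open they stand 13 mm farther back than shut.
Start: joints at [61.341, 7.471, 85.268, -0, 87.261, -4.893], TCP at [241.784, 549.132, 231.292] pointing down, gripper open.
Joint ranges: [-169.43, 169.43], [-51.17, 129.36], [1.28, 143.12], [-76.62, 256.62], [0, 156.53], [-152.29, 152.29]. Speed limits (degrees/s): [136.94, 136.94, 159.86, 180, 180, 180].

### API

Orientations are given as [roll, pitch, yaw] about the fixed x, y, z axes, in that order (R = Rz(yaw) Ry(pitch) Rx(roll)).
In Python, from bench import r gives the robot as it stands.
- The arm moves only by the shell command python3 -m handwheel 'ROWS' [OPENING] [FORCE]. ROWS is JSON, a list of rows, each a list of 4 numbers: the shift along the tool's x, y, z in m, then the turn about the tool's z in degrees. A call has 1 to 10 rows; each row shifts and turns the commanded pose from where the row before left it, along the tool's axes as they then stand; what a row does not reach is not made up. A row lasts 1/10 s, in which the tool goes at most 50 mm and 8.59 degrees, less where a joint would pass 70% of its speed; a pose out of reach is approached as far as the arm can. A call is refused whole if a number of a shift passes 0.05 or a number of a turn 8.59, either way. A call with a gripper value outside its range is refused whole. OPENING is the finger opening in m, from 0 to 0.0854, set as the call begins (- or left out, the last holds). The fingers move at their own pace and stop on an object; FORCE is the grip in N (left out, the last holds). Time passes only in rows, so rows that do not move let the fingers close. It gives the time, the measured TCP pose, the force, the opening and the grip force at its end, in the units of the state.
- r.sense(): the state, without advancing time (a new reading comes with each control period).
- r.snapshot(name): name is "side" or "top" or "wrist"; returns the picture (420x560x3 uint8, red, green, blue); there is no depth.
- r.camera_params(name): a dict with "fx", "fy", "cx", "cy" (pixels), "R" (3x3) and "t" (3): a world point X has camera coordinates R X + t; the wrist camera has in their place "mount" (4x4, takes a point from camera to tool coordinates, whose origin is the TCP and whose axes are the flange's). Camera axes: x right, y down, z forward; pixel columns grow to the right and rows downward; lengths in mm; the calibration is good to about 2 mm. A picture is of the moment at which its call begins: read the wrist's pose just before it. camera_params takes no time and is no camera call.
- r.hand_in(): hands the job in; it is judged then, once.
The state is a dict: "time": time; "joint_pos": joint angles; "qd": joint speeds; "joint_efforts": joint torques, N m; "tool_pos": TCP position; "tcp_rot": TCP orientation; "ft_force": force on the tool from outside, world axes, zero at the start; "wrist_torque": the same for the moment, N m; "finger_gap": finger opening in mm; "grip_force": force on a finger pad.
Only numpy, scipy, OpenCV 4.12 (cv2) and the standard library are available. Lean on these libraries where they do the work, as an engineer would, in place of code of your own. Each camera call takes 0.05 s, during which the arm holds its last target. There are 200 camera calls.

### The job

Set the small lever jack on the bench with its saddle centred under the marked lift point of the sagging ware board, then make one trial lift: pump the handle all the way down and let it come all the way up again. Then press the handle all the way down once more and finish while still holding it down, so that the jack alone carries the board level while a colleague fits the missing prop. Do not lift or push the board by hand, and leave the bowl, the cup and the jar where they are.

Things in the scene. Friction and masses are not known exactly. Their poses are not given: they have to be found in the camera images.
- jack: Loose lever jack, grey steel, 0.85 kg. Sizes in mm. Origin on its underside (bench, z = 0), below the housing's middle; x points to the saddle, z up. Base plate 12 high, 70 wide, from x = -150 to 105. Handle hinged at x = -25, z = 55, sloping up and back to -x: paddle at x = -128, z = 126 when up.
- housing_top (a point): Middle of the top of the jack's housing, straight above the jack's origin, 85 mm above the bench: an upright block 44 (jack x) by 40 (jack y), reaching down to the base plate. The place to grip the jack: from above, across its 40 mm, about 68 above the bench.
- saddle_top (a point): Centre of the top of the jack's saddle, a flat round steel disc 36 mm across, at x = 75, y = 0 in the jack's frame. 66 above the bench with the handle up, 104 with it fully down; it rises in proportion to the handle's angle.
- handle (a joint): Pump handle of the jack, rad: 0 = up (a spring returns it when let go, and saddle and board come down with it; no latch), 0.6 = fully down, level, on its stop. Takes about 4 N on the paddle until the saddle meets the lift pad, then 6 to 12 N.
- paddle_top (a point): Centre of the upper face of the black rubber paddle (55 x 36 x 12 mm) on the handle, 125 from the handle's hinge; swings in an arc about it. About 130 above the bench with the handle up; 61 fully down, at x = -150, y = 0 in the jack's frame.
- stand: Fixed dark wooden stand with the ware board. Sizes in mm. Origin on the bench straight below the lift point; x points along the board to its hinge, 420 away, 125 high. A rest block 82 high stands under the board at x = 125 to 175, nothing nearer. The jack goes in from the -x side, its x along the stand's x.
- board_edge (a point): Middle of the upper edge of the plywood ware board's free end, at stand x = 40. Sizes in mm. Board 240 wide, 18 thick, 2.1 kg with two white plaster hump moulds screwed on. It starts sagging on the rest block and hinges up. Two wooden horns, 30 wide at stand y = -95 and 95, reach out to stand x = 0: carrying grips, not lift points.
- lift_point (a point): The marked lift point: centre of the underside of a round steel pad, 24 mm across, under the steel tongue (40 wide, ends at stand x = -20) amid the board's free edge; a dark round boss, 22 across, on the tongue marks it from above. Pad underside 80 above the bench when sagging, 103 when level; top of boss 100 when sagging.
- bowl: Bystander: white glazed bowl, rim radius 65, height 55 mm, loose; origin at the centre of its underside. Leave alone.
- cup: Bystander: reddish clay cup, rim radius 38, height 75 mm, loose; origin at the centre of its underside. Leave alone.
- jar: Bystander: blue glazed jar with a white lid, radius 35, height 100 mm, loose; origin at the centre of its underside. Leave alone.

How it is judged (in metres and radians):
On the way, in this order (a step that is already met when the one before it is completed fails the run):
1. the jack stands flat on the bench with its saddle under the lift point, handle up (horizontal distance between saddle_top and lift_point below 0.012 m and angle between jack's own z axis and vertical below 0.06 rad and height (world z) of jack below 0.005 m and value of joint handle below 0.08 rad), for 0.2 s.
2. trial lift: handle down, the jack carries the board level (horizontal distance between saddle_top and lift_point below 0.012 m and angle between jack's own z axis and vertical below 0.06 rad and height (world z) of jack below 0.005 m and value of joint handle above 0.54 rad and height (world z) of lift_point above 0.098 m and contact force between jack and stand above 3 N), for 0.2 s.
3. handle let up again, board back down (value of joint handle below 0.08 rad and height (world z) of lift_point below 0.086 m), for 0.1 s.
At the end, for the whole second after the job is handed in: Jack flat on the bench (tilt under 0.06 rad, raised under 5 mm), saddle within 12 mm of the lift point in plan; fingers press it (over 1.5 N), handle over 0.54 rad; board level (lift point 98 to 108 mm up), jack carries it (over 3 N), robot off the board; bowl, cup, jar within 30 mm of their starts (all of step 2 and height (world z) of lift_point below 0.108 m and contact force between the fingers and jack above 1.5 N and contact force between each of the arm, the fingers and stand below 0.5 N and distance of each of bowl, cup, jar from where it was at the start of the episode below 0.03 m); the arm keeps its last pose, push and grip.
It fails at once if the robot lifts or pushes the board or its stand (over 6 N) (contact force between any of the arm, the fingers and stand above 6 N).
It fails at once if the jack is tipped over (angle between jack's own z axis and vertical above 0.6 rad).
It fails at once if the bowl is moved by more than 30 mm (distance of bowl from where it was at the start of the episode above 0.03 m).
It fails at once if the cup is moved by more than 30 mm (distance of cup from where it was at the start of the episode above 0.03 m).
It fails at once if the jar is moved by more than 30 mm (distance of jar from where it was at the start of the episode above 0.03 m).
It also fails if it takes over 61 s, if anything falls off the work surface, if the arm or the gripper's body presses on something with over 40 N, if the wrist force passes 120 N, or if a joint passes its speed limit or range.

## Working session

There is one attempt and no reset: what is moved stays moved. The work goes in short steps, Python scripts to look and compute and a shell command to move; the robot and the scene stay as the last step left them, time stands still between calls to the robot, and variables do not carry over. Pictures are saved under pics/ and viewed, at most 13 in all, crops included, and the job is handed in when it is done.

```bash
mkdir -p pics; ls; python3 - <<'E'
from bench import r
import cv2,numpy as np
print(r.sense(), r.tcp_to_grasp)
for n in("top","side"):
    im=r.snapshot(n); cv2.imwrite(f"pics/{n}0.png",im[:,:,::-1])
    print(n,r.camera_params(n))
print(r.camera_params("wrist"))
E
```

```text
pics
{'time': 0.0, 'joint_pos': array([ 6.13390287e+01,  7.51601895e+00,  8.53315823e+01,  6.47877460e-04,
        8.72626865e+01, -4.89165622e+00]), 'qd': array([ 0.11666247,  0.03774264, -0.07413126, -0.0135784 ,  0.04482529,
       -0.01129369]), 'joint_efforts': array([-1.54377653e-03, -5.69429398e+01, -5.00535822e+01, -3.72779768e-04,
        1.56655954e-02,  3.76778485e-05]), 'tool_pos': array([241.51852639, 548.615346  , 230.2128855 ]), 'tcp_rot': array([-1.79890169e+02, -1.00491516e-02,  1.56230644e+02]), 'ft_force': array([-1.17073887,  0.20783995, -0.31860575]), 'wrist_torque': array([ 0.03017769, -0.05078188, -0.00744209]), 'grip_force': 0.0, 'finger_gap': 85.37925245043269} 18.700000000000003
top {'fx': 437.2334780350411, 'fy': 437.2334780350411, 'cx': 280.3809673362701, 'cy': 205.89422990088664, 'R': array([[-0.01903078, -0.99968747, -0.01621109],
       [-0.99317452,  0.02076798, -0.114774  ],
       [ 0.1150748 ,  0.0139162 , -0.99325935]]), 't': array([  12.51049732,  538.49555447, 1075.61247718])}
side {'fx': 387.4351670921341, 'fy': 387.4351670921341, 'cx': 279.14530738437, 'cy': 211.0317364477801, 'R': array([[ 0.98662158, -0.16197852, -0.0184613 ],
       [-0.13383183, -0.74005914, -0.65909143],
       [ 0.0930962 ,  0.65274454, -0.7518362 ]]), 't': array([-530.14571462,  151.25636484,  902.49131117])}
{'fx': 335.7678502970026, 'fy': 335.7678502970026, 'cx': 281.46852552220116, 'cy': 208.7960737242869, 'mount': array([[-1.35928864e-04, -9.53976772e-01, -2.99880477e-01,
         7.75052157e+01],
       [ 9.99999383e-01, -4.60244989e-04,  1.01085023e-03,
         1.46361296e+00],
       [-1.10234613e-03, -2.99880154e-01,  9.53976246e-01,
        -1.43674874e+02],
       [ 0.00000000e+00,  0.00000000e+00,  0.00000000e+00,
         1.00000000e+00]])}
```

View pics/top0.png

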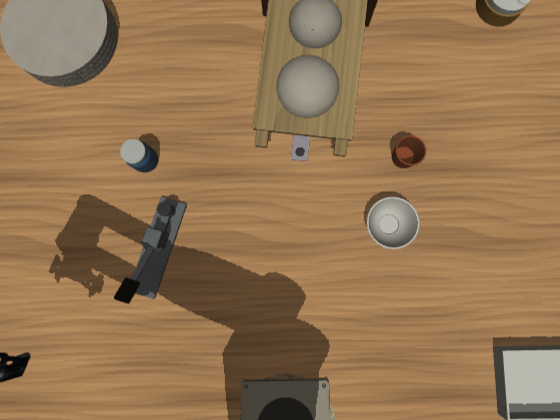

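View pics/side0.png

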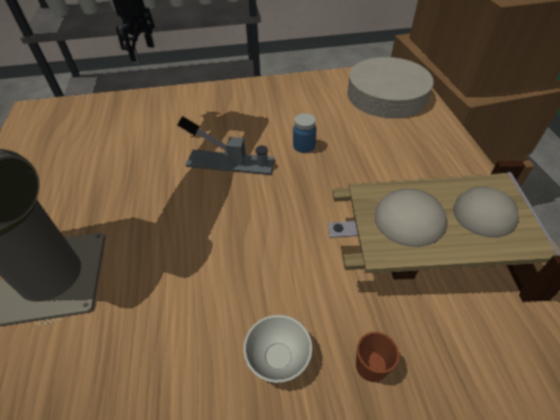

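The top picture shows the jack at left (paddle ~(127,290), housing ~(155,238), saddle ~(166,209)), the tongue boss at ~(300,152), the bowl at (392,222), the cup at (410,151) and the jar at (135,153). The side view agrees. I'll zoom in for accurate pixels.

```bash
python3 - <<'E'
import cv2,numpy as np
t=cv2.imread("pics/top0.png");s=cv2.imread("pics/side0.png")
z=lambda im,x,y,w,h,f:cv2.resize(im[y:y+h,x:x+w],None,fx=f,fy=f,interpolation=cv2.INTER_CUBIC)
a=z(t,105,185,100,120,5)   # 500x600? 
b=z(t,245,115,75,60,4); c=z(s,170,110,75,60,4)
out=np.zeros((600,800,3),np.uint8); out[:600,:500]=a; out[:240,500:800]=z(t,265,120,75,60,4); out[240:480,500:800]=z(s,320,180,75,60,4)
cv2.imwrite("pics/crop1.png",out)
cv2.imwrite("pics/crop2.png",z(s,170,110,114,75,7))
E
```

```text
(no output)
```

View pics/crop1.png

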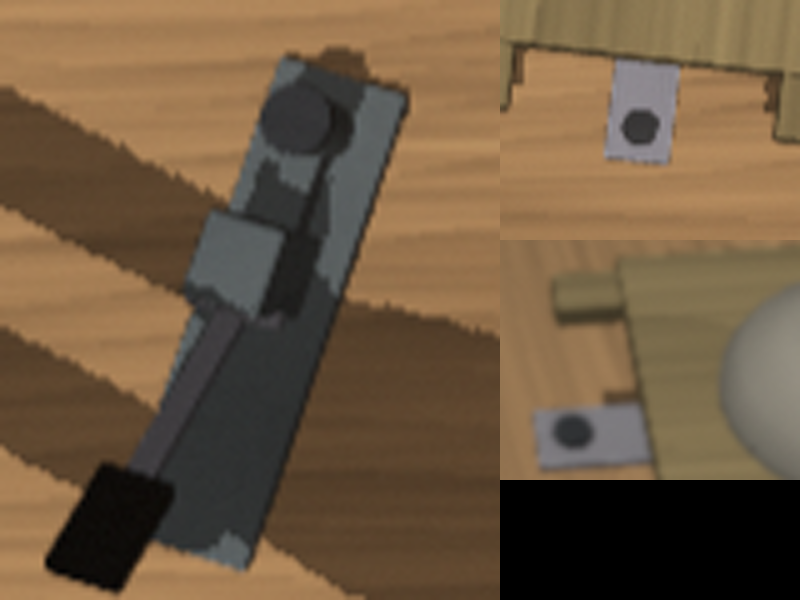

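View pics/crop2.png

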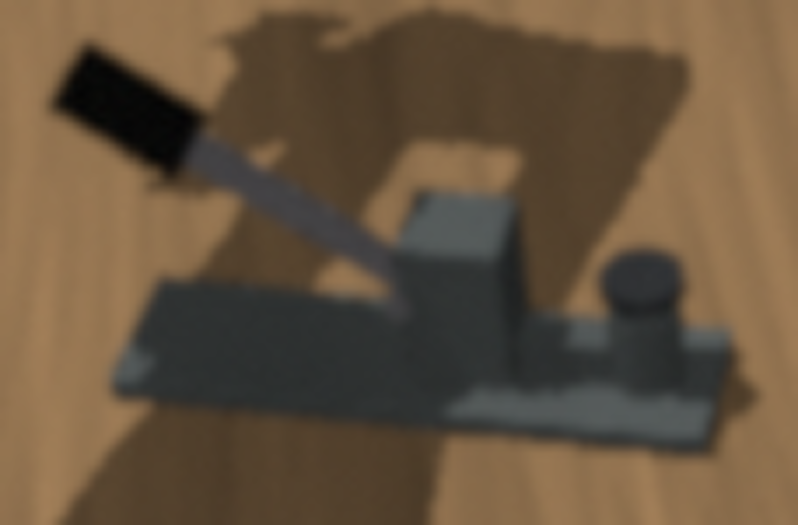

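The crops show (crop px): top view saddle (297,118), housing top (238,263), paddle (109,527), boss (140,127). Side view saddle (641,277), housing (458,225), boss (74,191).

```bash
cat > h.py <<'E'
from bench import r
import numpy as np
C={n:r.camera_params(n) for n in("top","side")}
def ray(n,p):
    c=C[n];d=c["R"].T@np.array([(p[0]-c["cx"])/c["fx"],(p[1]-c["cy"])/c["fy"],1]);return -c["R"].T@c["t"],d
def atz(n,p,z):
    o,d=ray(n,p);return o+d*(z-o[2])/d[2]
def tri(a,b):
    A=np.zeros((3,3));B=np.zeros(3)
    for o,d in(ray("top",a),ray("side",b)):
        d=d/np.linalg.norm(d);P=np.eye(3)-np.outer(d,d);A+=P;B+=P@o
    return np.linalg.solve(A,B)
def cr(u,v,f,x,y): return (x+(u+.5)/f-.5, y+(v+.5)/f-.5)
E
python3 - <<'E'
from h import *
np.set_printoptions(precision=1,suppress=True)
T=lambda u,v:cr(u,v,5,105,185); S=lambda u,v:cr(u,v,7,170,110)
for n,a,b,z in(("saddle",T(297,118),S(641,277),66),("housing",T(238,263),S(458,225),85),("paddle",T(109,527),S(130,108),130),("boss",cr(140,127,4,265,120),cr(74,191,4,320,180),100)):
    print(n,tri(a,b),atz("top",a,z),atz("side",b,z))
yaw=lambda d:np.degrees(np.arctan2(d[1],d[0]))
print("jack edge yaw",yaw(atz("top",T(408,92),12)-atz("top",T(248,570),12)))
s=atz("top",T(297,118),66);print("saddle-housing",yaw(s-atz("top",T(238,263),85)),"saddle-paddle",yaw(s-atz("top",T(109,527),130)), np.linalg.norm((s-atz("top",T(238,263),85))[:2]))
e=atz("top",(254,130),104)-atz("top",(352,139),104);print("board edge",yaw(e)-90,np.linalg.norm(e))
X=lambda u,v,z:atz("top",cr(u,v,4,265,120),z)
print("tongue",yaw(X(115,60,100)-X(107,158,97)),yaw(X(180,65,100)-X(168,163,97)))
print("moulds?",[atz("top",p,0) for p in((135,153),(410,151),(392,222))])
E
```

```text
saddle [534.9 288.8  62. ] [534.9 287.7  66. ] [533.9 283.9  66. ]
housing [463.9 311.1  81.1] [463.2 309.9  85. ] [464.3 306.2  85. ]
paddle [342.2 355.7 122.6] [342.6 352.9 130. ] [343.6 345.1 130. ]
boss [663.7 -48.3  93.5] [661.7 -48.  100. ] [662.3 -53.1 100. ]
jack edge yaw -18.253928871421685
saddle-housing -17.243128851551923 saddle-paddle -18.75797594244104 75.00059861695117
board edge -6.74186383936447 236.70837148781675
tongue -5.860598490715581 -8.281891360688252
moulds? [array([691.6, 385.4,   0. ]), array([ 680.3, -341.2,    0. ]), array([ 494.4, -285.1,    0. ])]
```

Both views agree to a few mm. The jack is at origin ≈ (464,308) with yaw ≈ -18.2°, and the lift point is ≈ (662,-50) with stand yaw ≈ -7°. Now to move above the housing.

```bash
python3 -m handwheel '[[0,0,0,-5.6],[-0.0358,-0.02,0,0],[-0.0358,-0.02,0,0],[-0.0358,-0.02,0,0],[-0.0358,-0.02,0,0],[-0.0358,-0.02,0,0],[-0.0358,-0.02,0,0],[-0.0358,-0.02,0,0],[-0.0357,-0.02,0,0],[0,0,0,0]]' 0.0854 100; python3 - <<'E'
from h import *
import cv2
s=r.sense();print(s["tool_pos"],s["tcp_rot"]);im=r.snapshot("wrist");cv2.imwrite("pics/w1.png",im[:,:,::-1])
E
```

```text
time: 1.1
tool_pos: [466.6, 304.0, 230.7]
tcp_rot: [-179.9, 0.0, 161.6]
ft_force: [-0.0, 1.7, -0.2]
finger_gap: 85.5
grip_force: 0.0
[466.5545868  304.02067375 230.74098308] [-1.79907220e+02  4.90654950e-02  1.61559146e+02]
```

View pics/w1.png

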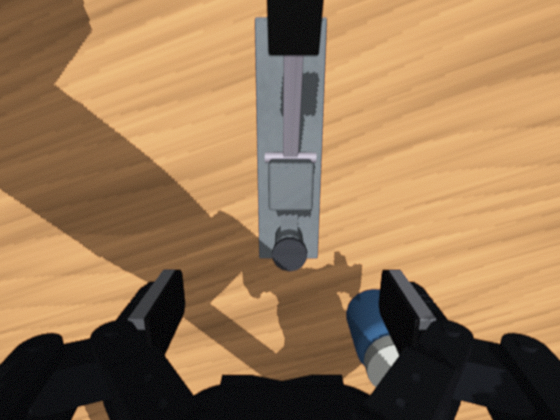

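The wrist view shows the jack aligned with the tool: housing top at (291,186), saddle (290,250), fingers symmetric about column ~283. I'll compute the offsets.

```bash
cat >> h.py <<'E'
from scipy.spatial.transform import Rotation as Ro
W=r.camera_params("wrist")
def watz(p,z,s=None):
    s=s or r.sense();R=Ro.from_euler("xyz",s["tcp_rot"],degrees=True).as_matrix();M=W["mount"]
    d=R@M[:3,:3]@np.array([(p[0]-W["cx"])/W["fx"],(p[1]-W["cy"])/W["fy"],1]);o=s["tool_pos"]+R@M[:3,3]
    return o+d*(z-o[2])/d[2]
def tool(X): # world point in tool coordinates
    s=r.sense();return Ro.from_euler("xyz",s["tcp_rot"],degrees=True).as_matrix().T@(X-s["tool_pos"])
E
python3 - <<'E'
from h import *
for p,z in(((291,186),85),((290,251),66),((291.5,20),12),((289,257),12)):
    X=watz(p,z);print(X.round(1),tool(X).round(1))
E
```

```text
[461.1 317.9  85. ] [  7.5  10.3 145.7]
[528.9 295.4  66. ] [-64.   10.4 164.7]
[322.7 365.2  12. ] [153.7  11.6 218.8]
[559.9 285.5  12. ] [-96.5  10.8 218.7]
```

```bash
python3 -m handwheel '[[0.006,0.008,0.02,0],[0,0,0.04,0],[0,0,0.04,0],[0,0,0.04,0],[0,0,0.025,0],[0,0,0.016,0],[0,0,0,0],[0,0,0,0]]'; python3 -m handwheel '[[0,0,0,0],[0,0,0,0],[0,0,0,0],[0,0,0,0],[0,0,0,0],[0,0,0,0],[0,0,0,0],[0,0,0,0]]' 0.02 100
python3 - <<'E'
from h import *
import cv2
im=r.snapshot("wrist");cv2.imwrite("pics/w2.png",im[:,:,::-1])
E
```

```text
time: 1.95
tool_pos: [460.9, 318.1, 51.2]
tcp_rot: [180.0, 0.0, 161.9]
ft_force: [-0.7, -0.3, 0.4]
finger_gap: 85.1
grip_force: 0.0
time: 2.75
tool_pos: [461.5, 317.3, 51.8]
tcp_rot: [180.0, 0.1, 161.8]
ft_force: [-1.6, -3.2, 6.4]
finger_gap: 38.9
grip_force: 103.1
```

View pics/w2.png

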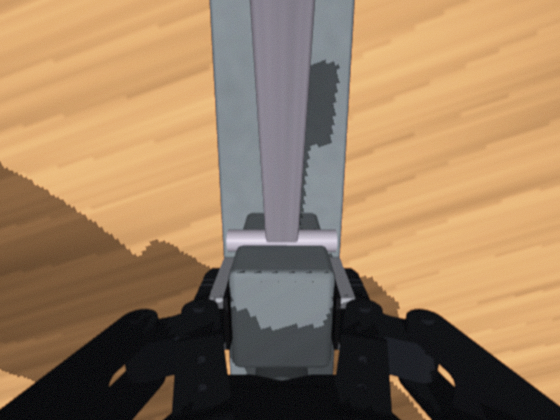

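Gripped: the housing lies between the pads (38.9 mm). Its top face spans rows ~270–367 at columns 230–333, and the hinge pin is at row 240.

```bash
python3 - <<'E'
from h import *
for p in((282,248),(282,271),(282,367),(282,307)): print(p,tool(watz(p,85)).round(1))
for p in((217,100),(350,100),(227,210),(345,210)): print(p,tool(watz(p,12)).round(1))
E
python3 -m handwheel '[[0,0,-0.01,0],[0,0,-0.02,0],[0,0,-0.02,0],[0,0,0,0]]'
python3 - <<'E'
from h import *
import cv2
im=r.snapshot("top");cv2.imwrite("pics/t3.png",cv2.resize(im[180:310,80:220],None,fx=4,fy=4,interpolation=cv2.INTER_CUBIC)[:,:,::-1]);print(r.sense()["tool_pos"])
E
```

```text
(282, 248) [ 27.9   1.8 -33.3]
(282, 271) [ 18.8   1.8 -33.3]
(282, 367) [-24.5   1.9 -33.2]
(282, 307) [  3.5   1.9 -33.2]
(217, 100) [ 79.  -31.7  39.6]
(350, 100) [78.9 37.3 39.7]
(227, 210) [ 19.  -29.5  39.7]
(345, 210) [18.9 38.2 39.8]
time: 3.2
tool_pos: [462.1, 318.2, 103.0]
tcp_rot: [179.8, 0.2, 161.8]
ft_force: [1.6, 0.7, -6.5]
finger_gap: 38.7
grip_force: 102.8
[461.39038369 317.74476424 101.28749212]
```

View pics/t3.png

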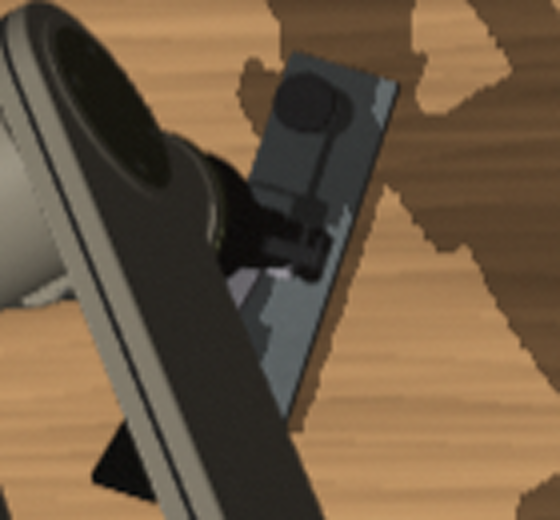

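The jack is lifted and the saddle is visible at crop (306,102). I'll use it to tie the top camera to the robot frame.

```bash
python3 - <<'E'
from h import *
s=r.sense();print(s["tool_pos"],s["tcp_rot"])
print("saddle cam",atz("top",cr(306,102,4,80,180),116.5).round(1))
e=lambda u,v:atz("top",cr(u,v,4,80,180),62)
d=e(399,86)-e(287,415);print(np.degrees(np.arctan2(d[1],d[0])))
E
```

```text
[461.39038369 317.74476424 101.28749212] [1.79897928e+02 8.38556509e-02 1.61829449e+02]
saddle cam [536.7 292.  116.5]
-18.452571839014475
```

The top camera agrees with the robot to ~1.5 mm. Target TCP is ≈ (583.3,-37.5) at yaw 173°, reached through a pre-insert point 100 mm back.

```bash
python3 -m handwheel '[[0,0,0,-5.6],[0,0,0,-5.6],[-0.0064,-0.02,0,0],[-0.0064,-0.034,0,0],[-0.0064,-0.034,0,0],[-0.0064,-0.034,0,0],[-0.0064,-0.034,0,0],[-0.0064,-0.034,0,0],[-0.0064,-0.034,0,0],[-0.0064,-0.034,0,0]]' && python3 -m handwheel '[[-0.0064,-0.034,0,0],[-0.0064,-0.034,0,0],[0,-0.0136,0,0],[0,0,0,0],[0,0,0.02,0],[0,0,0.015,0],[0,0,0,0],[0,0,0,0]]'; python3 - <<'E'
from h import *
s=r.sense();print(s["tool_pos"],s["tcp_rot"]);print(tool(np.array([583.3,-37.5,54])))
E
```

```text
time: 4.25
tool_pos: [478.7, 53.7, 98.3]
tcp_rot: [-180.0, -0.2, 173.0]
ft_force: [-0.1, -0.8, -8.6]
finger_gap: 38.9
grip_force: 103.3
time: 5.05
tool_pos: [482.2, -26.6, 64.6]
tcp_rot: [180.0, -0.1, 173.1]
ft_force: [0.3, -0.8, -7.5]
finger_gap: 38.6
grip_force: 103.6
[482.17475313 -26.55764859  64.57780461] [ 1.79975346e+02 -1.26076307e-01  1.73082535e+02]
[-101.73004379    1.31231458   10.35454395]
```

```bash
python3 -m handwheel '[[-0.02,0.001,0.008,0],[0,0,0,0],[0,0,0,0]]'; python3 - <<'E'
from h import *
import cv2
s=r.sense();print(s["tool_pos"],s["tcp_rot"])
im=r.snapshot("top");cv2.imwrite("pics/t4.png",cv2.resize(im[115:265,200:400],None,fx=4,fy=4,interpolation=cv2.INTER_CUBIC)[:,:,::-1])
E
```

```text
time: 5.35
tool_pos: [503.6, -28.6, 58.0]
tcp_rot: [180.0, 0.0, 173.1]
ft_force: [-0.1, 0.0, -9.1]
finger_gap: 38.9
grip_force: 104.1
[503.57478017 -28.61662385  57.99267092] [1.79994189e+02 3.12625388e-02 1.73062627e+02]
```

View pics/t4.png

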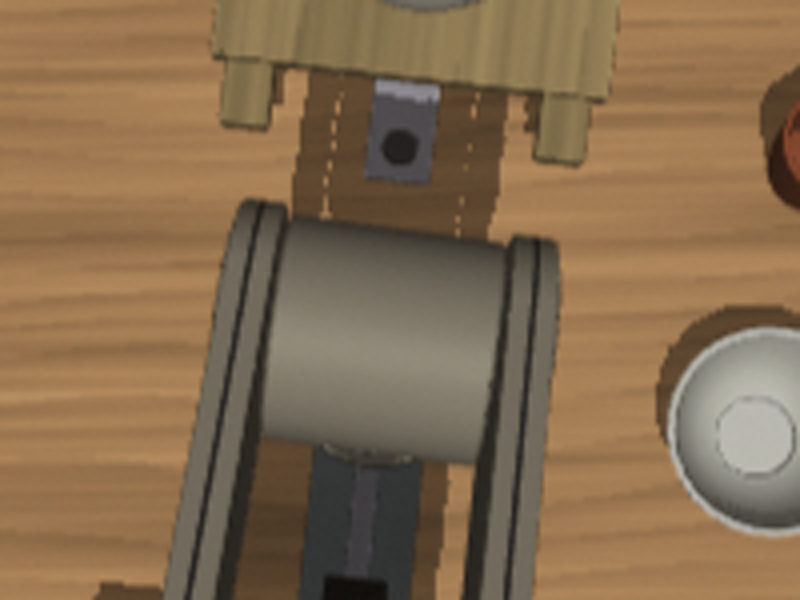

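The arm hides the saddle, but the boss at crop (400,147), the board corners (215,55)/(608,102) and the rear of the base plate (left edge 306, right edge 417 at row 520) are visible.

```bash
python3 - <<'E'
from h import *
T=lambda u,v,z:atz("top",cr(u,v,4,200,115),z)
b=T(400,147,100);print("boss",b)
e=T(215,55,104)-T(608,102,104);print(np.degrees(np.arctan2(e[1],e[0]))-90,np.linalg.norm(e))
l,q=T(306,520,18),T(417,520,18);print(l,q,np.linalg.norm(l-q))
s=r.sense();a=np.radians(173.06-180.2)
for t in(a,np.radians(-7)):
  u=np.array([np.cos(t),np.sin(t)]);n=np.array([-u[1],u[0]])
  print("lat jack base mid vs boss",n@((l+q)[:2]/2-b[:2]),"robot axis vs boss",n@(s["tool_pos"][:2]-b[:2]), "along tcp->boss",u@(b[:2]-s["tool_pos"][:2]))
E
```

```text
boss [661.68295513 -48.00931539 100.        ]
-8.356815067502723 238.05988696145096
[441.53242401  14.61293744  18.        ] [440.16362758 -55.69102111  18.        ] 70.31728230613368
lat jack base mid vs boss -0.1912536425126067 robot axis vs boss -0.47626242076051717 along tcp->boss 159.6383683182588
lat jack base mid vs boss 0.35250646758469945 robot axis vs boss -0.08619126759768023 along tcp->boss 159.63905548541334
```

Lateral alignment is within 0.5 mm, and the remaining insertion is 80.5 mm. Inserting low, then lowering.

```bash
python3 -m handwheel '[[-0.015,0,0.002,0],[-0.02,0,0,0],[-0.02,0,0,0],[-0.015,0,0,0],[-0.0105,0,0,0],[0,0,0,0],[0,0,0.002,0],[0,0,0.002,0],[0,0,0,0],[0,0,0,0]]'; python3 - <<'E'
from h import *
print(tool(np.array([661-77.8*.9925,-47.5+77.8*.122,51.5])))
E
```

```text
time: 6.4
tool_pos: [582.5, -38.6, 51.8]
tcp_rot: [180.0, -0.0, 173.0]
ft_force: [-4.6, 0.2, -0.5]
finger_gap: 39.1
grip_force: 105.0
[-1.21726707  0.72524452  0.32559756]
```

```bash
python3 -m handwheel '[[0,0,0,0],[0,0,0,0],[0,0,0,0],[0,0,0,0],[0,0,0,0],[0,0,-0.01,0],[0,0,-0.03,0],[0,0,-0.03,0]]' 0.0854; python3 -m handwheel '[[0.01,0,-0.04,0],[0.04,0,-0.03,0],[0.04,0,-0.02,0],[0.04,0,0,0],[0,0,0,0],[0,0,0,0]]';  python3 - <<'E'
from h import *
import cv2
s=r.sense();print(s["tool_pos"],s["tcp_rot"])
im=r.snapshot("wrist");a=r.snapshot("top")[115:275,240:380]
f=cv2.resize(a,None,fx=2.5,fy=2.5,interpolation=cv2.INTER_CUBIC)
out=np.zeros((420,800,3),np.uint8);out[:,:450]=im[:,60:510];out[:400,450:800]=f
cv2.imwrite("pics/w5.png",out[:,:,::-1])
E
```

```text
time: 7.2
tool_pos: [582.2, -38.6, 121.9]
tcp_rot: [180.0, -0.1, 173.0]
ft_force: [0.9, -0.6, 0.5]
finger_gap: 85.3
grip_force: 0.0
time: 7.8
tool_pos: [453.8, -23.0, 212.4]
tcp_rot: [-180.0, 0.1, 173.0]
ft_force: [1.1, 0.6, 0.9]
finger_gap: 85.4
grip_force: 0.0
[453.83349938 -22.95295016 212.40912231] [-1.79993417e+02  1.44360185e-01  1.73032632e+02]
```

View pics/w5.png

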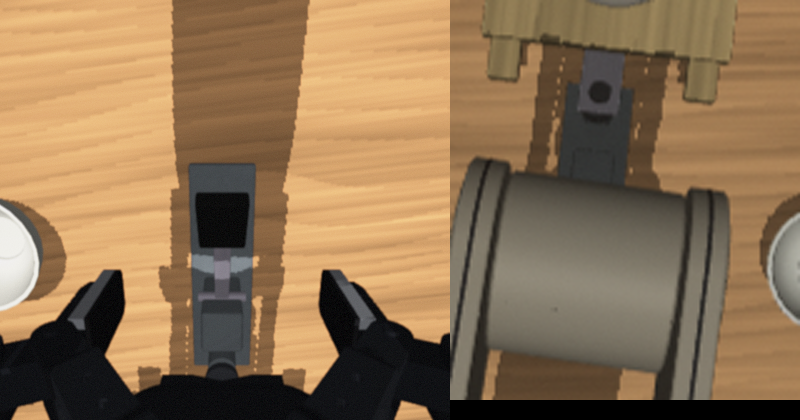

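The wrist view shows the jack standing straight, with the housing at image (282,325), the base rear edge at row 164 and the paddle at (282,220). The top view shows the boss over the jack's front, with base front corners at crop (121,84) and (182,90), and the housing front edge at row ~150.

```bash
python3 - <<'E'
from h import *
T=lambda u,v,z:atz("top",cr(u,v,2.5,240,115),z)
b=T(150,92,100);t=np.radians(-7.1);u=np.array([np.cos(t),np.sin(t),0]);n=np.array([-u[1],u[0],0])
print("boss",b)
f=(T(121,84,12)+T(182,90,12))/2
h=(T(127,148,85)+T(165,152,85))/2
for nm,s in(("front",f-30*u),("housing front",h+53*u)): print(nm,s,"along",u@(s-b),"lat",n@(s-b))
s=r.sense()
hw=watz((282,325),85);rr=watz((283,164),12)
for nm,x in(("w housing",hw+75*u),("w rear",rr+225*u)): print(nm,x,"along",u@(x-b),"lat",n@(x-b))
print("paddle wrist",watz((282,220),130),"pred",f-30*u-203*u)
E
```

```text
boss [661.37180131 -48.18217143 100.        ]
front [658.26237279 -49.09346268  12.        ] along -2.9729482912010843 lat -1.288633374839013
housing front [660.24156371 -49.9640772   85.        ] along -0.9013246861448033 lat -1.9079410461115633
w housing [652.67453948 -45.07059284  85.        ] along -9.015166396055902 lat 2.012724400460515
w rear [661.70952481 -45.35277555  12.        ] along -0.014583699354124098 lat 2.8494430222784244
paddle wrist [457.55258696 -21.20802544 130.        ] pred [456.8189894  -24.00236291  12.        ]
```

The saddle is placed within ~3 mm of the lift point. Closing the fingers and moving over the paddle.

```bash
python3 -m handwheel '[[0,0,0,0],[-0.007,0,0,0],[0,0,0.02,0],[0,0,0.025,0],[0,0,0.015,0],[0,0,0.005,0],[0,0,0,0],[0,0,0,0]]' 0 50
```

```text
time: 8.7
tool_pos: [461.6, -23.9, 147.2]
tcp_rot: [-180.0, 0.1, 173.0]
ft_force: [0.3, 0.4, 0.2]
finger_gap: -0.1
grip_force: 0.0
```

```bash
python3 -m handwheel '[[0.004,0,0.008,0],[0.004,0,0.008,0],[0.004,0,0.008,0],[0.004,0,0.008,0],[0.003,0,0.008,0],[0.002,0,0.008,0],[0.001,0,0.006,0],[0,0,0,0],[0,0,0,0]]'
```

```text
time: 9.6
tool_pos: [438.7, -21.1, 92.5]
tcp_rot: [-180.0, -0.0, 173.0]
ft_force: [-3.7, 0.6, 11.0]
finger_gap: -0.3
grip_force: 4.5
```

```bash
python3 -m handwheel '[[0.001,0,0.007,0],[0.001,0,0.007,0],[0,0,0.007,0],[0,0,0.006,0],[0,0,0.004,0],[0,0,0,0],[0,0,0,0],[0,0,0,0]]'
```

```text
time: 10.4
tool_pos: [435.7, -20.7, 61.1]
tcp_rot: [-180.0, -0.1, 173.0]
ft_force: [-6.7, 0.8, 10.6]
finger_gap: -0.4
grip_force: 5.2
```

```bash
python3 -m handwheel '[[0.002,0,0.002,0],[0,0,0.001,0],[0,0,0,0],[0,0,0,0],[0,0,0,0]]'; python3 - <<'E'
from h import *
import cv2
im=r.snapshot("side");cv2.imwrite("pics/s6.png",cv2.resize(im[120:320,190:430],None,fx=3,fy=3,interpolation=cv2.INTER_CUBIC)[:,:,::-1]);print(r.sense()["ft_force"])
E
```

```text
time: 10.9
tool_pos: [435.7, -20.7, 60.3]
tcp_rot: [-180.0, 0.1, 173.0]
ft_force: [-8.7, 0.7, 24.9]
finger_gap: -0.3
grip_force: 12.2
[-9.06088069  1.4674751  23.89794289]
```

View pics/s6.png

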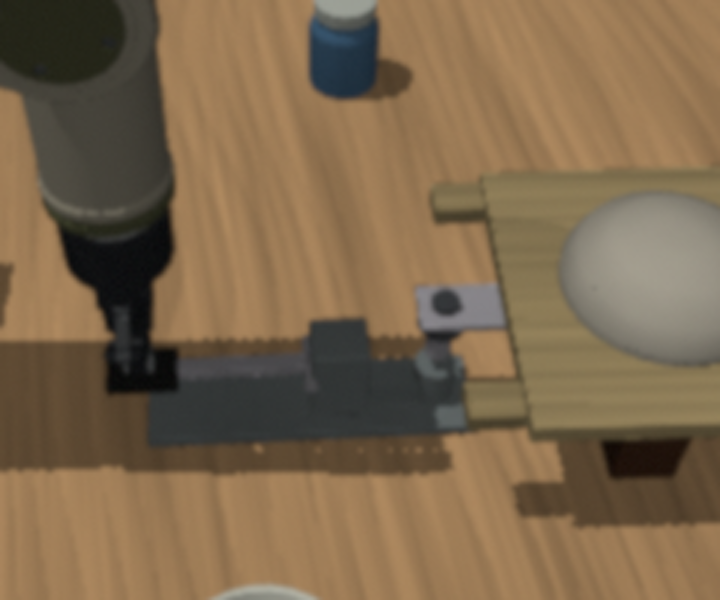

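The handle is level on its stop, the saddle is under the boss and the board is raised. Letting it up along the reverse arc.

```bash
python3 -m handwheel '[[0.0,0,-0.008,0],[-0.001,0,-0.012,0],[-0.003,0,-0.012,0],[-0.004,0,-0.012,0],[-0.006,0,-0.012,0],[-0.006,0,-0.012,0],[-0.005,0,-0.012,0],[-0.002,0,-0.012,0],[0,0,0,0],[0,0,0,0]]'; python3 -m handwheel '[[0,0,0,0],[0,0,0,0],[0,0,0,0]]'; python3 - <<'E'
from h import *
import cv2
im=r.snapshot("side");a=r.snapshot("top")
x=cv2.resize(im[180:290,190:360],None,fx=3,fy=3,interpolation=cv2.INTER_CUBIC)
y=cv2.resize(a[125:225,270:340],None,fx=4,fy=4,interpolation=cv2.INTER_CUBIC)
out=np.zeros((400,790,3),np.uint8);out[:330,:510]=x;out[:,510:]=y
cv2.imwrite("pics/s7.png",out[:,:,::-1])
E
```

```text
time: 11.95
tool_pos: [461.4, -23.8, 149.8]
tcp_rot: [180.0, -0.1, 173.0]
ft_force: [0.0, 0.3, -0.6]
finger_gap: 0.1
grip_force: 0.0
time: 12.25
tool_pos: [461.3, -23.8, 149.7]
tcp_rot: [180.0, -0.1, 173.0]
ft_force: [0.1, -0.6, 0.3]
finger_gap: 0.3
grip_force: 0.0
```

View pics/s7.png

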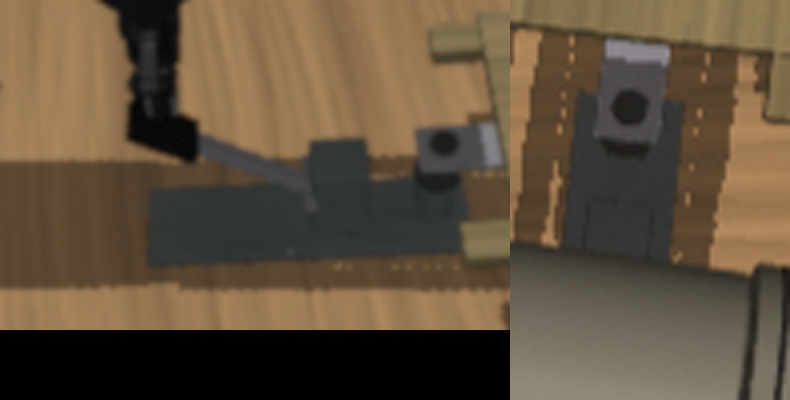

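The handle is up and the board is down. In the top crop, the base front corners are at (67,93) and (175,103), and the boss is at (120,107). Checking for jack drift.

```bash
python3 - <<'E'
from h import *
T=lambda u,v,z:atz("top",cr(u,v,4,270,125),z)
b=T(120,107,100);t=np.radians(-7.1);u=np.array([np.cos(t),np.sin(t),0]);n=np.array([-u[1],u[0],0])
f=(T(67,93,12)+T(175,103,12))/2-30*u
h=(T(78,198,85)+T(145,202,85))/2+53*u
print(b,u@(f-b),n@(f-b),u@(h-b),n@(h-b))
E
```

```text
[661.68295513 -48.00931539 100.        ] -2.3761080277905724 -0.2901536547241182 -1.1532847179738757 -0.6525378064528148
```

There is no drift (~2 mm). Pressing down again.

```bash
python3 -m handwheel '[[0.004,0,0.01,0],[0.004,0,0.01,0],[0.004,0,0.01,0],[0.004,0,0.01,0],[0.004,0,0.01,0],[0.003,0,0.01,0],[0.002,0,0.008,0],[0.001,0,0.007,0],[0.001,0,0.006,0],[0,0,0.005,0]]'; python3 -m handwheel '[[0,0,0.003,0],[0,0,0.002,0],[0,0,0,0],[0,0,0,0],[0,0,0,0],[0,0,0,0],[0,0,0,0]]'
```

```text
time: 13.35
tool_pos: [434.2, -20.6, 63.8]
tcp_rot: [-180.0, -0.1, 173.0]
ft_force: [-5.3, -0.0, 10.6]
finger_gap: -0.3
grip_force: 5.1
time: 14.05
tool_pos: [434.1, -20.5, 60.2]
tcp_rot: [-180.0, -0.1, 173.0]
ft_force: [-13.4, 1.1, 25.4]
finger_gap: -0.4
grip_force: 12.9
```

```bash
python3 -m handwheel '[[0.002,0,0,0],[0,0,0,0],[0,0,0,0],[0,0,0,0]]'; python3 - <<'E'
from h import *
import cv2
T=lambda u,v,z:atz("top",cr(u,v,4,270,125),z)
im=r.snapshot("side");a=r.snapshot("top")
x=cv2.resize(im[180:290,190:360],None,fx=3,fy=3,interpolation=cv2.INTER_CUBIC)
y=cv2.resize(a[125:225,270:340],None,fx=4,fy=4,interpolation=cv2.INTER_CUBIC)
out=np.zeros((400,790,3),np.uint8);out[:330,:510]=x;out[:,510:]=y
cv2.imwrite("pics/s8.png",out[:,:,::-1])
E
```

```text
time: 14.45
tool_pos: [434.0, -20.5, 60.6]
tcp_rot: [-180.0, 0.1, 173.0]
ft_force: [-4.1, 1.6, 17.9]
finger_gap: 0.1
grip_force: 8.8
```

View pics/s8.png

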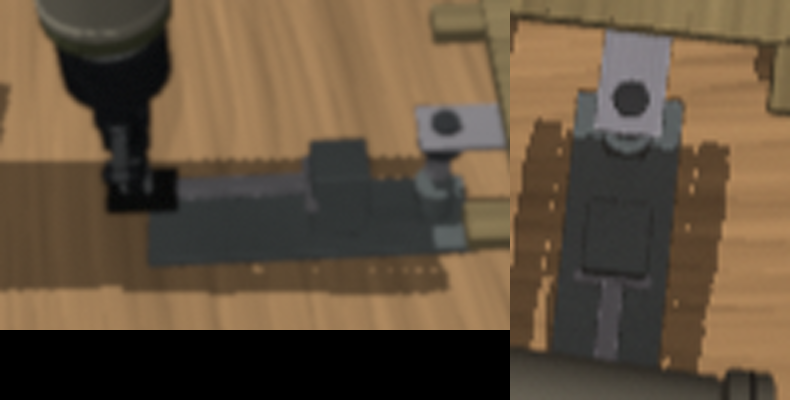

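The handle is fully down with 18 N held on it, the jack hasn't moved, and the board is raised level with the boss centred over the saddle. Handing in.

```bash
python3 -c "
from bench import r
print(r.hand_in())"
```

```text
the job is handed in; nothing more can be done
None
```

I handed the job in at about 14.5 s: the jack's saddle is within about 3 mm of the lift point by camera, the trial lift is done, and the handle is held fully down with about 18 N so the jack carries the board; no verdict came back.

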